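# Flip the sample status flag

## Robot

A 6-joint arm with a two-finger parallel gripper is mounted at the origin on a cart in front of the work surface, level with it; the furniture and walls round the work are solid. World frame = base frame: x ahead of the robot, y to its left, z up, the work surface at z = 0. Lengths are in mm, angles in rad, forces in N, time in s.
With the tool pointing down it reaches from about 275 to 750 mm from the base axis. Payload 10.2 kg.
Tool frame: the origin (TCP) lies midway between the tips of the shut fingers; the grasp point (between the pads) lies 19 mm behind it; z points along the fingers, y is the line along which they close (so a half turn about z gives the same grasp; the last joint's range is limited). The gripper opens to 88 mm and grips with 3 to 60 N. Pads are 18 mm wide; open, the fingers measure 123 mm over their backs; the gripper's body (75 mm by 187 mm) begins 45 mm behind the grasp point.
Start: joints at [-1.552, 0.313, 1.498, -0, 1.331, -0.223], TCP at [125.698, -509.736, 208.02] pointing down, gripper open.
Joint ranges: [-2.94, 2.94], [-0.97, 2.17], [0.19, 2.56], [-1.23, 4.37], [0.02, 3.11], [-2.88, 2.88]. Speed limits (rad/s): [2.39, 2.39, 3.01, 3.14, 3.14, 3.14].

## Interface

Orientations are given as a 3x3 rotation matrix whose columns are the frame's x, y, z axes.
In Python, from bench import env, capture, camera_params, ticket gives the robot as it stands.
- The arm moves only by the shell command python3 -m creep 'ROWS' [FORCE]. ROWS is JSON, a list of rows, each an object with "slide": the shift along the tool's x, y, z in mm, a list of three; "rotation": the turn, a rotation vector about the tool's x, y, z in degrees, a list of three; "grip": the gripper's target within -1 to 1 (fully open at 1, half-way at 0, shut at -1). In form: [{"slide": [tx, ty, tz], "rotation": [wx, wy, wz], "grip": grip}, ...]. A call has exactly 10 rows; each row shifts and turns the commanded pose from where the row before left it, along the tool's axes as they then stand; what a row does not reach is not made up. A row lasts 1/8 s, in which the tool goes at most 62.5 mm and 10.7 degrees, less where a joint would pass 70% of its speed; a pose out of reach is approached as far as the arm can. A call with a gripper value outside its range is refused whole. The fingers move at their own pace and stop on an object; FORCE is the grip in N (left out, the last holds). Time passes only in rows, so rows that do not move let the fingers close, or fill a call up. It gives the time, the measured TCP pose, the force, the opening and the grip force at its end, in the units of the state.
- env.observe(): the state, without advancing time (a new reading comes with each control period).
- capture(name): name is "scene" or "top"; returns (picture, depth): 400x640x3 uint8, red, green, blue; 400x640 float32, mm along the optical axis (not along the pixel's ray), 0 where there is no reading.
- camera_params(name): a dict with "fov_y" (degrees; the focal length in pixels is half the picture's height over the tangent of half this angle, whatever the lens; pixels are square), "cx", "cy" (the principal point, pixels), "origin" and "rotation" of the camera in the world. Camera axes: x right, y down, z forward; pixel columns grow to the right and rows downward; lengths in mm; the calibration is good to about 2 mm. A picture is of the moment at which its call begins. camera_params takes no time and is no camera call.
- ticket.hand_in(): hands the job in; it is judged then, once.
The state is a dict: "t": time; "joint_pos": joint angles; "qd": joint speeds; "joint_efforts": joint torques, N m; "ee_pos": TCP position; "ee_rot": TCP orientation; "contact_force": force on the tool from outside, world axes, zero at the start; "torque": the same for the moment, N m; "grip_width": finger opening in mm; "finger_force": force on a finger pad.
Only numpy, scipy, OpenCV 4.12 (cv2) and the standard library are available. Lean on these libraries where they do the work, as an engineer would, in place of code of your own. Each camera call takes 0.05 s, during which the arm holds its last target. There are 200 camera calls.

## Task

The pebble has been measured: on the stand that carries the pebble, flip the status flag half a turn over its hinge, so that it lies fully down on the other side and shows the face with the raised disc. Only press and push the flag with the fingertips; lift nothing. Leave both stands and their samples where they are, the flag of the stand with the round puck as it is, and the tape roll and the marker alone.

Things in the scene. Friction and masses are not known exactly. Their poses are not given: they have to be found in the camera images.
- pebble_stand: loose aluminium stand carrying the pebble, 0.75 to 1 kg. Origin on its underside straight below the hinge's middle; z up, x along the hinge axis away from the sample, y to the side where the flag lies at first. Base plate 10 mm thick, x -120..+55, y -75..+75 mm; sample on it near x = -85 mm. Two 10 mm rest posts at x = 0, y = +62 and -62 mm support the lying flag
- puck_stand: the other stand, built exactly alike, same frame; it carries the round puck. It is to stay as it is
- pebble_flag (a joint): flag of the pebble's stand, rad: 0 = paddle flat towards the stand's +y, face with the raised straight bar up; 1.57 = paddle upright, tail straight down; 3.14 = paddle flat towards -y, raised disc up (end stop). Starts at 0 to 0.2. Light (30 g), stiff hinge (0.02 N m friction): it stays at any angle it is left at
- puck_flag (a joint): flag of the puck's stand, same meaning and size; starts bar face up and must be left so
- pebble_flag_hinge (a point): middle of the flag's hinge axis, 85 mm above the stand's underside (12 mm barrel). Cheeks at 44 mm either way along the axis, 8 mm thick, 30 mm wide, 80 mm free between them, top 15 mm above the axis. Paddle on one side of the hinge, tail on the other, one flat piece: pressing the tail down raises the paddle, which can then be pushed over the top and pressed down
- pebble_flag_end (a point): middle of the paddle's free end edge, 90 mm from the hinge; moves with the flag. Paddle 66 mm wide along the hinge, 5 mm thick white plastic; bar and disc stand 2 mm proud of its two faces
- pebble_flag_tail (a point): middle of the tail's end edge, 45 mm from the hinge opposite the paddle; moves with the flag. Tail 40 mm wide, 5 mm thick; it swings clear of base and posts
- pebble_center (a point): centre of the pebble, a brown flattish irregular stone 52x53x26 mm, loose on its stand
- puck_center (a point): centre of the brown-grey cylindrical cast puck, 50 mm diameter and 36 mm high, loose on its stand
- tape: roll of brown packing tape lying flat on the bench, 90 mm diameter, 48 mm high; origin at the centre of its underside
- marker: dark marker pen lying on the bench, about 130 mm long and 15 mm thick, along its own y; origin at the centre of its underside

How it is judged:
By the outcome, as a careful person would: the job done as asked, in the order asked, and still so for the second after the job is handed in, with the robot touching nothing.
It also fails if it takes over 43 s, if anything falls off the work surface, if the arm or the gripper's body presses on something with over 40 N, if the wrist force passes 120 N, or if a joint passes its speed limit or range.

## Working session

There is one attempt and no reset: what is moved stays moved. The work goes in short steps, Python scripts to look and compute and a shell command to move; the robot and the scene stay as the last step left them, time stands still between calls to the robot, and variables do not carry over. Pictures are saved under pics/ and viewed, at most 10 in all, crops included, and the job is handed in when it is done.

```bash
ls; mkdir -p pics
cat > h.py <<'E'
import numpy as np,cv2
from bench import env,capture,camera_params,ticket
def snap(n,f):
    p,d=capture(n); cv2.imwrite(f'pics/{f}.png',p[:,:,::-1]); np.save(f'{f}.npy',d); return p,d
def world(n,d):
    c=camera_params(n);f=200/np.tan(np.radians(c['fov_y'])/2)
    v,u=np.mgrid[:400,:640]
    P=np.stack([(u-c['cx'])/f*d,(v-c['cy'])/f*d,d],-1)
    return P@np.array(c['rotation']).T+np.array(c['origin'])
E
python3 - <<'E'
from h import *
for n in('scene','top'):
    snap(n,n+'0');c=camera_params(n);print(n,c)
s=env.observe();print(s['t'],s['ee_pos'],np.round(s['ee_rot'],3))
E
```

```text
pics
scene {'fov_y': 48.75070209562916, 'cx': 325.2127935510752, 'cy': 201.24509327603977, 'origin': array([139.05194271, 635.82177884, 967.44973344]), 'rotation': array([[-0.79172577, -0.46520158,  0.39592652],
       [-0.61067326,  0.58599863, -0.53261973],
       [ 0.01576314, -0.6634705 , -0.74803638]])}
top {'fov_y': 49.44990953254714, 'cx': 318.2330709905162, 'cy': 200.38805954007785, 'origin': array([579.47177632,   5.73325247, 976.45658659]), 'rotation': array([[-0.00971403, -0.99950924,  0.02978111],
       [-0.99987475,  0.00933682, -0.0127794 ],
       [ 0.01249507, -0.02990152, -0.99947475]])}
0.1 [ 125.70062214 -509.47127752  207.53818063] [[ 0.971  0.239 -0.   ]
 [ 0.239 -0.971  0.001]
 [ 0.    -0.001 -1.   ]]
```

View pics/scene0.png

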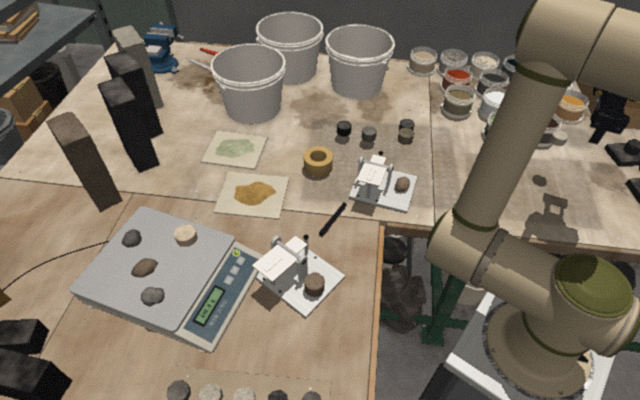

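View pics/top0.png

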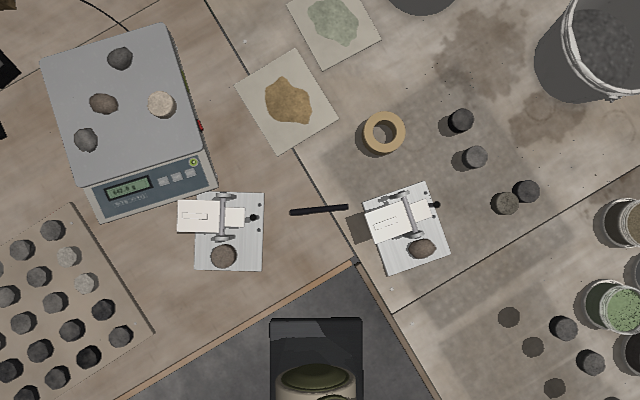

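The stand at right in the top view (paddle around 385,225, stone at 420,248) looks like the pebble's. The left one (stone at 223,257) looks like the puck's. I'll confirm this by height and shape.

Run:
```python
from h import *
p=cv2.imread('pics/top0.png')
a=cv2.resize(p[165:285,335:455],(480,480),interpolation=cv2.INTER_CUBIC);b=cv2.resize(p[175:280,165:275][:,:],(320,305))
o=np.zeros((480,800,3),np.uint8);o[:,:480]=a;o[:305,480:]=b;cv2.imwrite('pics/crop0.png',o)
W=world('top',np.load('top0.npy'))
for n,(u,v) in dict(sampR=(420,248),sampL=(223,257),hinge=(408,213),padend=(373,230),padmid=(390,224),tail=(424,216),plate1=(440,250),plate2=(395,265),puckpad=(195,216)).items(): print(n,np.round(W[v-1:v+2,u-1:u+2].reshape(-1,3).mean(0),1))
```

```text
sampR [ 502.2 -225.9   35.1]
sampL [488.6 197.6  46.7]
hinge [ 578.4 -188.9   90.5]
padend [ 544.7 -115.6   98.8]
padmid [ 556.4 -150.8   95.3]
tail [ 571.9 -223.2   84.3]
plate1 [ 495.2 -276.8    9.6]
plate2 [ 463.1 -175.7   10.4]
puckpad [576.5 244.2  93.6]
```

View pics/crop0.png

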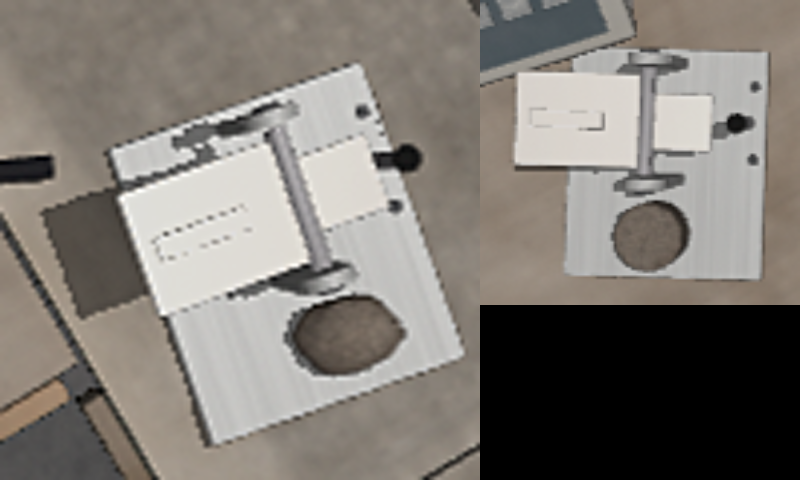

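```bash
cat >> h.py <<'E'
def ray(n,u,v,z):
    c=camera_params(n);f=200/np.tan(np.radians(c['fov_y'])/2)
    r=np.array(c['rotation'])@np.array([(u-c['cx'])/f,(v-c['cy'])/f,1]);o=np.array(c['origin'])
    return o+r*(z-o[2])/r[2]
E
python3 - <<'E'
from h import *
L=np.array([[55,75],[55,-75],[-120,-75],[-120,75.]])
px=np.array([[108,148],[358,63],[465,355],[208,445]])/4+[335,165]
G=np.array([ray('top',u,v,10)[:2] for u,v in px])
lc=L-L.mean(0);gc=G-G.mean(0)
th=np.arctan2((lc[:,0]*gc[:,1]-lc[:,1]*gc[:,0]).sum(),(lc*gc).sum())
R=np.array([[np.cos(th),-np.sin(th)],[np.sin(th),np.cos(th)]])
t=G.mean(0)-R@L.mean(0)
print('yaw',np.degrees(th),'org',t);print(np.round(G-(L@R.T+t),1))
W=world('top',np.load('top0.npy'));loc=W.copy();loc[...,:2]=(W[...,:2]-t)@R
m=(abs(loc[...,0])<28)&(loc[...,1]>20)&(loc[...,1]<110)&(loc[...,2]>70)
q=loc[m];print('paddle y',q[:,1].max(),'slope',np.polyfit(q[:,1],q[:,2],1))
m=(abs(loc[...,0])<70)&(loc[...,1]>15)&(loc[...,1]<110)&(loc[...,2]>80);q=loc[m];print('x range',np.percentile(q[:,0],[1,99]))
m=(abs(loc[...,0])<16)&(loc[...,1]<-15)&(loc[...,1]>-60)&(loc[...,2]>60);q=loc[m];print('tail',q[:,1].min(),np.polyfit(q[:,1],q[:,2],1))
m=(abs(loc[...,0])<30)&(abs(loc[...,1])<4)&(loc[...,2]>80);print('barrel',loc[m].mean(0))
for l in [(0,0),(0,-38),(0,-75),(0,90)]: print(l,R@l+t)
E
```

```text
yaw 18.47804371278751 org [ 575.52689429 -191.72279991]
[[-0.2 -1. ]
 [-1.5  0.7]
 [ 1.2 -0.8]
 [ 0.5  1. ]]
paddle y 88.71032504999052 slope [ 0.12962553 88.4206962 ]
x range [-32.14122997  32.35171698]
tail -59.966344153768 [ 0.18009191 89.02392833]
barrel [ 0.45261658  0.11207584 90.59088237]
(0, 0) [ 575.52689429 -191.72279991]
(0, -38) [ 587.57066089 -227.76371674]
(0, -75) [ 599.29748627 -262.85618839]
(0, 90) [ 547.00218391 -106.36273374]
```

The geometry fits: plate residuals are about 1.5 mm, the hinge top is at 91 mm, and the paddle spans ±32 mm and reaches 89 mm. The stone's top is at 35 mm, so this is the pebble. The flag angle is about 0.13 rad, the hinge is at (575.5, -191.7) and the yaw is 18.5°. I'll travel above the tail with the fingers shut.

```bash
python3 -m creep '[{"slide":[51.5,-16.5,0],"rotation":[0,0,0],"grip":-1},{"slide":[51.5,-16.5,0],"rotation":[0,0,0],"grip":-1},{"slide":[51.5,-16.5,0],"rotation":[0,0,0],"grip":-1},{"slide":[51.5,-16.5,0],"rotation":[0,0,0],"grip":-1},{"slide":[51.5,-16.5,0],"rotation":[0,0,0],"grip":-1},{"slide":[51.5,-16.5,0],"rotation":[0,0,0],"grip":-1},{"slide":[51.5,-16.5,0],"rotation":[0,0,0],"grip":-1},{"slide":[51.5,-16.5,0],"rotation":[0,0,0],"grip":-1},{"slide":[51.5,-16.5,0],"rotation":[0,0,0],"grip":-1},{"slide":[51.5,-16.5,0],"rotation":[0,0,0],"grip":-1}]' 10
python3 -m creep '[{"slide":[0,0,0],"rotation":[0,0,-9.5],"grip":-1},{"slide":[0,0,0],"rotation":[0,0,-9.5],"grip":-1},{"slide":[0,0,0],"rotation":[0,0,-9.5],"grip":-1},{"slide":[0,0,0],"rotation":[0,0,-9.5],"grip":-1},{"slide":[0,0,0],"rotation":[0,0,-9.5],"grip":-1},{"slide":[0,0,0],"rotation":[0,0,-9.5],"grip":-1},{"slide":[0,0,0],"rotation":[0,0,-9.5],"grip":-1},{"slide":[0,0,0],"rotation":[0,0,-9.5],"grip":-1},{"slide":[0,0,0],"rotation":[0,0,-9.5],"grip":-1},{"slide":[0,0,0],"rotation":[0,0,-9.2],"grip":-1}]'
cat >> h.py <<'E'
def tcp():
    s=env.observe();t=np.array([575.5,-191.7]);a=np.radians(18.48)
    R=np.array([[np.cos(a),-np.sin(a)],[np.sin(a),np.cos(a)]])
    p=np.array(s['ee_pos']);print('t',s['t'],'local',np.round(np.r_[(p[:2]-t)@R,p[2]],1),'F',np.round(s['contact_force'],1),'xyaw',np.degrees(np.arctan2(s['ee_rot'][1][0],s['ee_rot'][0][0])),'w',s['grip_width'])
E
python3 -c "
from h import *;tcp()"
```

```text
t: 1.35
ee_pos: [587.5, -225.0, 207.7]
ee_rot: [[0.971, 0.239, -0.001], [0.239, -0.971, 0.0], [-0.0, -0.0, -1.0]]
contact_force: [0.1, -1.2, 0.1]
grip_width: 0.5
finger_force: 0.0
t: 2.6
ee_pos: [586.1, -226.1, 207.5]
ee_rot: [[-0.323, 0.946, -0.001], [0.946, 0.323, 0.0], [0.001, -0.001, -1.0]]
contact_force: [0.5, -1.4, 0.1]
grip_width: 0.5
finger_force: 0.0
t 2.6 local [ -0.9 -36.  207.5] F [ 0.5 -1.4  0.1] xyaw 108.86205412638624 w 0.5480933187939773
```

```bash
python3 -m creep '[{"slide":[-1,0,50],"rotation":[0,0,0],"grip":-1},{"slide":[0,0,50],"rotation":[0,0,0],"grip":-1},{"slide":[0,0,7],"rotation":[0,0,0],"grip":-1},{"slide":[0,0,6],"rotation":[0,0,0],"grip":-1},{"slide":[0,0,6],"rotation":[0,0,0],"grip":-1},{"slide":[0,0,6],"rotation":[0,0,0],"grip":-1},{"slide":[0,0,6],"rotation":[0,0,0],"grip":-1},{"slide":[0,0,6],"rotation":[0,0,0],"grip":-1},{"slide":[0,0,6],"rotation":[0,0,0],"grip":-1},{"slide":[1,0,6],"rotation":[0,0,0],"grip":-1}]'
python3 - <<'E'
from h import *
tcp();snap('top','top1');snap('scene','scene1')
W=world('top',np.load('top1.npy'));t=np.array([575.5,-191.7]);a=np.radians(18.48);R=np.array([[np.cos(a),-np.sin(a)],[np.sin(a),np.cos(a)]])
loc=W.copy();loc[...,:2]=(W[...,:2]-t)@R
m=(abs(loc[...,0])<28)&(loc[...,1]>5)&(loc[...,1]<110)&(loc[...,2]>95)&(loc[...,2]<180)
q=loc[m];print(len(q),np.polyfit(q[:,1],q[:,2],1),q[:,2].max())
a,b=cv2.imread('pics/top1.png')[120:320,310:510],cv2.imread('pics/scene1.png')[80:280,280:480]
cv2.imwrite('pics/c1.png',cv2.resize(np.hstack([a,b]),(800,400)))
E
```

```text
t: 3.85
ee_pos: [586.2, -226.2, 58.6]
ee_rot: [[-0.318, 0.948, -0.0], [0.948, 0.318, 0.0], [0.0, -0.0, -1.0]]
contact_force: [-0.1, -0.2, 0.4]
grip_width: 0.4
finger_force: 0.0
t 3.85 local [ -0.8 -36.1  58.6] F [-0.1 -0.2  0.4] xyaw 108.55085741307857 w 0.43153607393163257
525 [6.94971352e-02 9.29651114e+01] 104.07758438931364
```

View pics/c1.png

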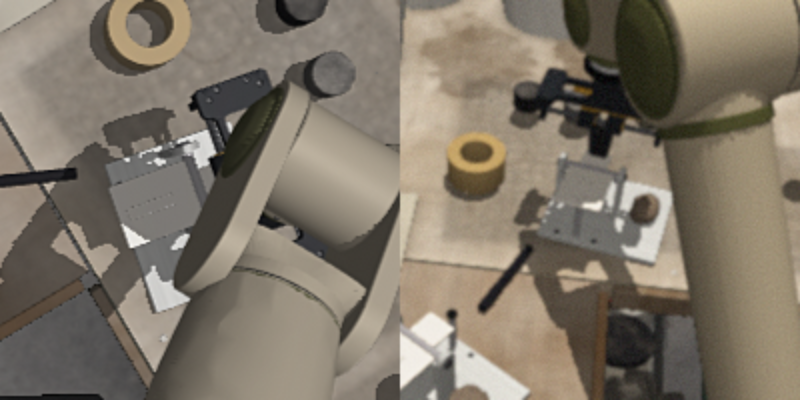

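The scene view shows the paddle at about (590,190), with the fingers on the tail behind it. The top view can't tell me the angle, so I'll measure it.

Run:
```python
from h import *
t=np.array([575.5,-191.7]);a=np.radians(18.48);R=np.array([[np.cos(a),-np.sin(a)],[np.sin(a),np.cos(a)]])
for n in('top','scene'):
    W=world(n,np.load(n+'1.npy'));loc=W.copy();loc[...,:2]=(W[...,:2]-t)@R
    for y in range(-60,110,10):
        m=(abs(loc[...,0])<28)&(abs(loc[...,1]-y)<5)&(loc[...,2]<260);z=loc[m][:,2]
        if len(z):print(n,y,len(z),np.round(np.percentile(z,[5,25,50,75,95])))
```

```text
top -50 1 [9. 9. 9. 9. 9.]
top -40 11 [ 8.  9. 10. 12. 13.]
top -30 24 [ 8.  9. 11. 12. 14.]
top -20 28 [ 8. 83. 85. 86. 88.]
top -10 68 [ 84.  86.  87.  89. 219.]
top 0 135 [ 87.  89.  91.  92. 175.]
top 10 116 [87. 88. 89. 90. 92.]
top 20 134 [88. 90. 91. 92. 93.]
top 30 130 [90. 91. 92. 93. 95.]
top 40 129 [91. 93. 94. 95. 96.]
top 50 131 [92. 94. 95. 96. 98.]
top 60 136 [94. 95. 96. 97. 99.]
top 70 136 [ 95.  96.  98.  99. 100.]
top 80 210 [ -3.  -0.  97.  99. 101.]
top 90 162 [ -3.  -1.   1.  98. 100.]
top 100 114 [-4. -1. -0.  1.  2.]
scene -60 6 [ 11.  11.  13.  16. 152.]
scene -50 16 [ 12.  64. 146. 188. 196.]
scene -40 24 [ 10.  66. 107. 134. 191.]
scene -30 157 [ 85.  96. 112. 128. 138.]
scene -20 197 [ 86. 173. 189. 207. 221.]
scene -10 275 [ 89. 176. 197. 224. 256.]
scene 0 206 [ 89.  94. 173. 244. 254.]
scene 10 77 [10. 12. 90. 91. 94.]
scene 20 76 [10. 12. 90. 93. 95.]
scene 30 77 [ 9. 12. 92. 95. 97.]
scene 40 84 [10. 12. 93. 95. 98.]
scene 50 87 [ 10.  12.  94.  98. 100.]
scene 60 117 [ 10.  13.  47.  98. 100.]
scene 70 146 [  1.   9.  13.  98. 101.]
scene 80 116 [ -1.   2.   6. 100. 102.]
scene 90 71 [  0.   2.   4.  99. 102.]
scene 100 55 [-0.  1.  2.  3.  5.]
```

Run:
```python
from h import *
tcp();s=env.observe();print(s['joint_pos'],s['ee_rot'])
a,b=cv2.imread('pics/scene1.png')[105:215,330:430],cv2.imread('pics/top1.png')[170:280,355:455]
cv2.imwrite('pics/c2.png',cv2.resize(np.hstack([a,b]),(800,440),interpolation=cv2.INTER_CUBIC))
W=world('scene',np.load('scene1.npy'));t=np.array([575.5,-191.7]);a=np.radians(18.48);R=np.array([[np.cos(a),-np.sin(a)],[np.sin(a),np.cos(a)]])
loc=W.copy();loc[...,:2]=(W[...,:2]-t)@R
m=(loc[...,1]<-15)&(loc[...,1]>-60)&(loc[...,2]>55)&(loc[...,2]<120)&(abs(loc[...,0])<60)
for k in np.argwhere(m)[::6]: print(k,np.round(loc[tuple(k)]).astype(int),end=';')
```

```text
t 3.95 local [ -1.  -35.8  58.2] F [-0.3  0.3 -0.3] xyaw 108.55743016251841 w 0.5503830715844039
[-5.54375813e-01  6.78293524e-01  1.33738236e+00 -1.60390685e-05
  1.12723092e+00 -8.78257603e-01] [[-3.18254885e-01  9.48004516e-01 -1.12494854e-03]
 [ 9.48004654e-01  3.18255737e-01  6.79464175e-04]
 [ 1.00215643e-03 -8.50213654e-04 -9.99999136e-01]]
[148 380] [  2 -43 117];[151 375] [ 12 -24 117];[151 381] [ -4 -29 118];[152 380] [ -2 -31 112];[153 376] [  8 -24 111];[153 382] [ -8 -32 110];[154 376] [  9 -28 104];[154 382] [ -8 -29 109];[155 376] [  8 -27 101];[155 382] [ -9 -29 105];[156 376] [  8 -27  97];[156 383] [-13 -24 106];[157 376] [  8 -31  89];[157 382] [-10 -28  98];[158 375] [ 10 -30  86];[158 381] [ -8 -25  96];[159 372] [ 17 -21  88];[159 378] [  1 -30  85];[159 384] [-15 -38  83];[160 376] [  5 -22  87];[160 382] [-11 -27  88];[161 376] [  4 -17  87];[161 382] [-13 -21  89];[162 382] [-14 -15  91];
```

View pics/c2.png

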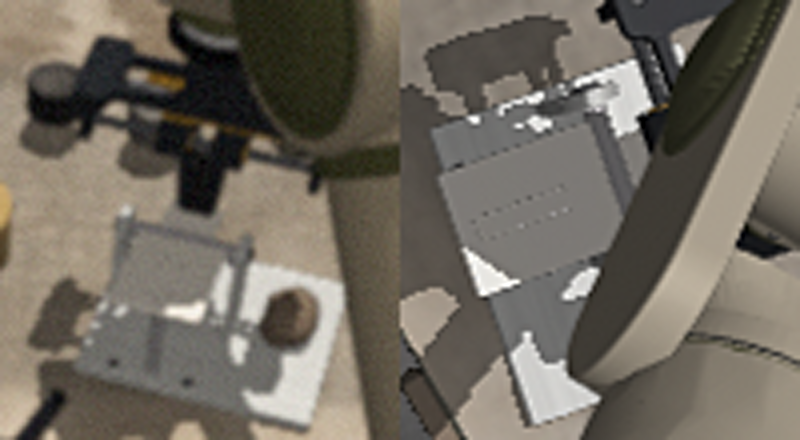

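Run:
```python
from h import *
t=np.array([575.5,-191.7]);a=np.radians(18.48);R=np.array([[np.cos(a),-np.sin(a)],[np.sin(a),np.cos(a)]])
for n in('top0','scene0'):
    W=world(n[:-1],np.load(n+'.npy'));loc=W.copy();loc[...,:2]=(W[...,:2]-t)@R
    print(n,'rows y 15..-75, cols x -50..50')
    for y in range(15,-76,-5):
        r=[]
        for x in range(-50,51,7):
            m=(abs(loc[...,0]-x)<3.5)&(abs(loc[...,1]-y)<2.5)
            r.append('%4d'%np.median(loc[m][:,2]) if m.any() else '   .')
        print('%4d'%y,*r)
```

```text
top0 rows y 15..-75, cols x -50..50
  15   12   53    .   90   90   89   89   88   89   90   88   89   10   44   33
  10   12   86   86   89   89   89   89   89   89   89   89   89   10   93   90
   5   95   94   89   88   89   89   89   89   88   89   89   88   86   96   88
   0   91   97   90   90   91   91   90   89   91   90   89   91   50   99   92
  -5   90   97   90   90   89   90   88   88   88   89   88   89   13   99   86
 -10   98   96    .    .   84   87   86   87   85   86   87    9   12   97   97
 -15    .   89    .    .   88   86   84   85   86   85   86    .    9   91   10
 -20    .    .    .    .   85   85   84   85   85   84   86    .    9    .   11
 -25    .   10   10   11   84   83   84   83   83   84   14   12   10    .   11
 -30    9   10    8   10    .   82   85   83   83   83   12   10    9    .   10
 -35    9    9   10    9   85   82   84   83   84   83   12    8    9   10    9
 -40   10   11   11   10   82   81   81   82   82   81   13    9    9   10   10
 -45   11   10    9    9   79   80   83   82   80   81   12   10    9   11    9
 -50    9    8   11   10
[... 1313 characters left out ...]
    9   13   85   83   84   84   86   86    .    .    .    .
 -40   13   10   13   10   16   83   83   84   85   84    .    .    .    .    .
 -45   13   10    .   12   10   82   83   84    .   82   83    .    .    .    .
 -50    .   12    .    .   11    .    .   78    .    .    .    .    .    .    .
 -55   10   12    .   10    .    .    .   83   82    .    .    .    .    .    .
 -60   11   11    .   11    9    .    .   80   82    .    .    .    .    .    .
 -65   13   12    .   15   14    .   83   83   82    .    .    .    .    .   11
 -70   12   14    .    .   12    .    .    .   82    .    .    .    .    .    .
 -75   10    .    .    .    .    .    .    .    .    .    .    .    .    .    .
```

Run:
```python
from h import *
snap('top','top2');snap('scene','scene2');tcp()
t=np.array([575.5,-191.7]);a=np.radians(18.48);R=np.array([[np.cos(a),-np.sin(a)],[np.sin(a),np.cos(a)]])
for n in('top2','scene2'):
    W=world(n[:-1],np.load(n+'.npy'));loc=W.copy();loc[...,:2]=(W[...,:2]-t)@R
    for y in range(-60,100,10):
        m=(abs(loc[...,0])<16)&(abs(loc[...,1]-y)<5)&(loc[...,2]<260);z=loc[m][:,2]
        if len(z):print(n,y,len(z),np.round(np.percentile(z,[5,25,50,75,95])))
p=cv2.imread('pics/scene2.png')[100:200,320:440]
cv2.imwrite('pics/c3.png',cv2.resize(p,(720,600),interpolation=cv2.INTER_CUBIC))
```

```text
t 4.05 local [ -0.7 -36.2  59. ] F [ 0.2 -0.3  0.7] xyaw 108.55572539797629 w 0.3918983478153358
top2 -20 13 [83. 84. 85. 87. 88.]
top2 -10 45 [83. 85. 86. 88. 89.]
top2 0 78 [ 87.  89.  91.  92. 159.]
top2 10 76 [87. 88. 90. 90. 92.]
top2 20 72 [88. 90. 91. 91. 94.]
top2 30 72 [90. 91. 92. 94. 95.]
top2 40 76 [91. 93. 94. 95. 97.]
top2 50 77 [93. 94. 96. 97. 98.]
top2 60 75 [94. 95. 96. 98. 99.]
top2 70 76 [ 95.  96.  98.  99. 101.]
top2 80 121 [ -2.   1.  98.  99. 102.]
top2 90 93 [ -2.  -1.   1.  98. 100.]
scene2 -50 4 [ 89. 121. 135. 141. 154.]
scene2 -40 15 [ 84.  87. 114. 133. 136.]
scene2 -30 151 [ 86.  99. 114. 129. 139.]
scene2 -20 108 [ 87. 132. 188. 208. 223.]
scene2 -10 167 [ 89. 177. 204. 223. 258.]
scene2 0 124 [ 91. 164. 239. 250. 256.]
scene2 10 41 [10. 12. 90. 92. 93.]
scene2 20 47 [10. 13. 90. 93. 95.]
scene2 30 36 [11. 12. 54. 94. 97.]
scene2 40 43 [ 9. 14. 95. 97. 98.]
scene2 50 40 [10. 13. 96. 98. 99.]
scene2 60 78 [ 11.  14.  44.  97. 100.]
scene2 70 94 [  2.  10.  15.  98. 102.]
scene2 80 60 [ -1.   2.   8. 101. 103.]
scene2 90 46 [ -1.   1.   5.  99. 102.]
```

View pics/c3.png

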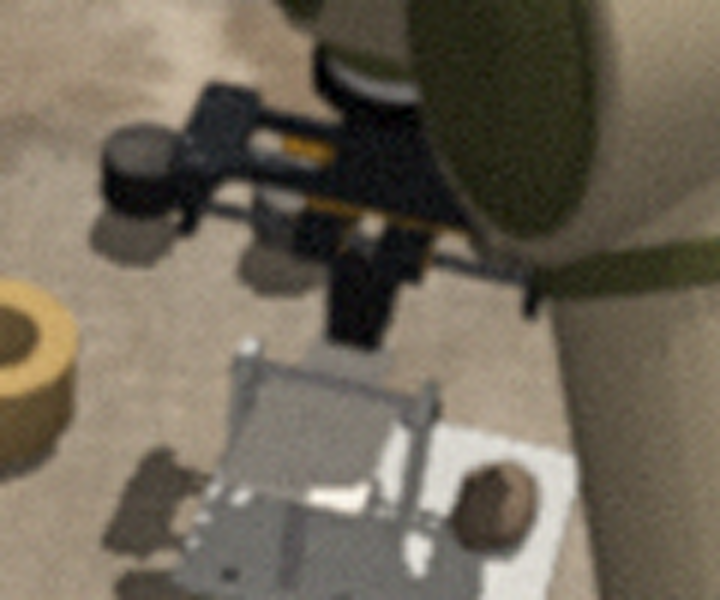

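The finger's lower end appears to sit at z≈86, above the unmoved tail, although the TCP reads 59. I'll check where the gripper really is in depth.

Run:
```python
from h import *
t=np.array([575.5,-191.7]);a=np.radians(18.48);R=np.array([[np.cos(a),-np.sin(a)],[np.sin(a),np.cos(a)]])
d=np.mean([np.load('scene1.npy'),np.load('scene2.npy')],0)
W=world('scene',d);loc=W.copy();loc[...,:2]=(W[...,:2]-t)@R
for v in range(132,164,1): print(v,*[tuple(int(i) for i in np.round(loc[v,u])) for u in (374,377,379,381,383,386)])
s=env.observe();print(np.round(s['joint_efforts'],1),np.round(s['torque'],2))
```

```text
132 (20, -14, 193) (12, -16, 194) (7, -17, 195) (1, -15, 198) (-4, -15, 199) (-12, -15, 201)
133 (20, -16, 188) (11, -14, 192) (6, -14, 194) (1, -15, 195) (-5, -15, 196) (-13, -13, 199)
134 (-65, 451, 574) (11, -14, 189) (5, -12, 192) (0, -14, 192) (-5, -16, 192) (-13, -14, 195)
135 (20, -19, 179) (11, -18, 182) (6, -19, 182) (1, -19, 184) (-6, -12, 192) (-13, -16, 190)
136 (19, -15, 179) (11, -20, 177) (7, -24, 175) (18, -128, 90) (-5, -20, 181) (-14, -15, 188)
137 (18, -11, 178) (10, -15, 178) (7, -31, 166) (33, -227, 3) (27, -230, 2) (-13, -22, 179)
138 (16, -6, 179) (9, -11, 177) (8, -34, 159) (32, -224, 2) (26, -226, 1) (-14, -18, 179)
139 (16, -5, 176) (7, -3, 181) (4, -16, 172) (15, -119, 85) (-7, -14, 177) (-15, -15, 178)
140 (16, -5, 173) (8, -7, 174) (3, -11, 172) (-3, -11, 174) (-9, -8, 177) (-17, -8, 180)
141 (15, -3, 171) (7, -7, 171) (2, -10, 170) (-3, -13, 168) (-10, -3, 178) (-18, -5, 179)
142 (15, -5, 166) (7, -9, 165) (8, -46, 135) (12, -106, 85) (-10, -1, 177) (-18, -5, 176)
143 (14, -3, 165) (9, -20, 153) (7, -44, 133) (1, -42, 136) (-10, -5, 170) (-18, -6, 171)
1
[... 1159 characters left out ...]
 -25, 105) (-5, -142, 2)
157 (15, -35, 84) (5, -29, 92) (-1, -31, 93) (-7, -27, 98) (-13, -27, 100) (-6, -138, 2)
158 (13, -28, 87) (5, -32, 86) (-2, -28, 91) (-7, -28, 94) (-13, -28, 95) (-8, -133, 2)
159 (12, -22, 89) (4, -27, 86) (-1, -32, 84) (-7, -33, 85) (-13, -34, 85) (-9, -128, 2)
160 (10, -18, 88) (2, -23, 87) (-3, -25, 87) (-9, -26, 88) (-14, -29, 87) (-9, -127, -1)
161 (9, -13, 89) (1, -18, 88) (-4, -20, 88) (-10, -23, 87) (-15, -25, 87) (-11, -120, 1)
162 (8, -9, 90) (0, -11, 90) (-5, -16, 87) (-11, -17, 88) (-16, -18, 89) (-12, -115, 1)
163 (6, 0, 94) (-2, -6, 91) (-7, -10, 89) (-12, -11, 90) (-17, -17, 86) (-13, -111, 1)
[  0.  -52.9 -22.6   0.    0.1   0. ] [-0.04 -0.11 -0.03]
```

By depth the finger ends at z≈90 and the body at about 155–160, so the real tips are about 30 mm above the reported TCP. x and y agree. I'll lower 10 mm and measure again.

```bash
cat >> h.py <<'E'
def local(n,d):
    t=np.array([575.5,-191.7]);a=np.radians(18.48);R=np.array([[np.cos(a),-np.sin(a)],[np.sin(a),np.cos(a)]])
    W=world(n,d);W[...,:2]=(W[...,:2]-t)@R;return W
def prof(n,f,ys,xs=28,zmax=260):
    L=local(n,snap(n,f)[1])
    for y in ys:
        m=(abs(L[...,0])<xs)&(abs(L[...,1]-y)<5)&(L[...,2]<zmax)&(L[...,2]>30);z=L[m][:,2]
        if len(z):print(n,y,len(z),np.round(np.percentile(z,[5,25,50,75,95])))
E
python3 -m creep '[{"slide":[0,0,2],"rotation":[0,0,0],"grip":-1},{"slide":[0,0,2],"rotation":[0,0,0],"grip":-1},{"slide":[0,0,2],"rotation":[0,0,0],"grip":-1},{"slide":[0,0,2],"rotation":[0,0,0],"grip":-1},{"slide":[0,0,2],"rotation":[0,0,0],"grip":-1},{"slide":[0,0,2],"rotation":[0,0,0],"grip":-1},{"slide":[0,0,2],"rotation":[0,0,0],"grip":-1},{"slide":[0,0,2],"rotation":[0,0,0],"grip":-1},{"slide":[0,0,0],"rotation":[0,0,0],"grip":-1},{"slide":[0,0,0],"rotation":[0,0,0],"grip":-1}]'
python3 - <<'E'
from h import *
prof('top','top3',range(0,100,10))
L=local('scene',snap('scene','scene3')[1])
for v in range(152,166): print(v,*[tuple(int(i) for i in np.round(L[v,u])) for u in (377,379,381)])
E
```

```text
t: 5.3
ee_pos: [586.2, -226.3, 43.0]
ee_rot: [[-0.318, 0.948, -0.0], [0.948, 0.318, -0.0], [0.0, -0.0, -1.0]]
contact_force: [0.9, 0.6, 0.7]
grip_width: 0.4
finger_force: 0.1
top 0 104 [ 89.  90.  91.  93. 159.]
top 10 97 [90. 92. 95. 96. 97.]
top 20 116 [ 97.  99. 100. 102. 104.]
top 30 125 [103. 105. 107. 109. 111.]
top 40 124 [109. 111. 113. 114. 116.]
top 50 133 [114. 117. 119. 120. 122.]
top 60 130 [121. 123. 125. 126. 129.]
top 70 140 [127. 128. 130. 132. 133.]
top 80 42 [129. 130. 132. 133. 133.]
152 (7, -31, 110) (1, -29, 113) (-5, -28, 116)
153 (6, -29, 108) (2, -35, 104) (-6, -25, 115)
154 (6, -29, 104) (1, -37, 98) (-5, -31, 106)
155 (5, -28, 101) (1, -38, 94) (-7, -24, 108)
156 (5, -30, 95) (1, -39, 89) (-6, -30, 99)
157 (4, -26, 95) (-2, -25, 98) (-7, -28, 97)
158 (4, -29, 89) (-1, -31, 89) (-8, -27, 94)
159 (4, -27, 87) (-2, -30, 86) (-8, -30, 87)
160 (3, -25, 85) (-2, -29, 83) (-9, -26, 88)
161 (3, -28, 78) (-3, -29, 79) (-9, -30, 80)
162 (2, -24, 78) (-2, -34, 71) (-9, -27, 79)
163 (-2, -5, 92) (-4, -25, 75) (-10, -25, 77)
164 (-3, 2, 94) (-8, -2, 93) (-14, -2, 94)
165 (-4, 8, 96) (-10, 4, 95) (-14, -2, 91)
```

The flag is now at about 30°, so the true tip height is the reported value plus about 29 mm. I'll press further, then rise.

```bash
python3 -m creep '[{"slide":[0,0,5],"rotation":[0,0,0],"grip":-1},{"slide":[0,0,5],"rotation":[0,0,0],"grip":-1},{"slide":[0,0,4],"rotation":[0,0,0],"grip":-1},{"slide":[0,0,0],"rotation":[0,0,0],"grip":-1},{"slide":[0,0,-20],"rotation":[0,0,0],"grip":-1},{"slide":[0,0,-20],"rotation":[0,0,0],"grip":-1},{"slide":[0,0,-25],"rotation":[0,0,0],"grip":-1},{"slide":[0,0,-25],"rotation":[0,0,0],"grip":-1},{"slide":[0,0,-25],"rotation":[0,0,0],"grip":-1},{"slide":[0,0,-15],"rotation":[0,0,0],"grip":-1}]'
python3 - <<'E'
from h import *
prof('top','top4',range(0,100,10),zmax=180);tcp()
E
```

```text
t: 6.65
ee_pos: [586.4, -226.3, 160.3]
ee_rot: [[-0.318, 0.948, 0.001], [0.948, 0.318, -0.001], [-0.001, 0.001, -1.0]]
contact_force: [0.4, -0.1, 0.1]
grip_width: 0.5
finger_force: 0.0
top 0 115 [89. 90. 92. 93. 95.]
top 10 102 [ 97.  99. 102. 105. 108.]
top 20 108 [109. 113. 115. 117. 120.]
top 30 115 [120. 124. 127. 130. 133.]
top 40 118 [133. 136. 139. 142. 145.]
top 50 129 [144. 147. 150. 153. 156.]
top 60 87 [ 80.  82. 153. 155. 156.]
top 70 14 [34. 48. 78. 81. 82.]
t 6.7 local [ -0.3 -36.7 161.8] F [-0.5  0.4  2.2] xyaw 108.55859550645863 w 0.671091596446647
```

```bash
python3 -m creep '[{"slide":[26,0,0],"rotation":[0,0,0],"grip":-1},{"slide":[26,0,0],"rotation":[0,0,0],"grip":-1},{"slide":[26,0,0],"rotation":[0,0,0],"grip":-1},{"slide":[26,0,0],"rotation":[0,0,0],"grip":-1},{"slide":[26,0,0],"rotation":[0,0,0],"grip":-1},{"slide":[0,0,18],"rotation":[0,0,0],"grip":-1},{"slide":[0,0,18],"rotation":[0,0,0],"grip":-1},{"slide":[0,0,18],"rotation":[0,0,0],"grip":-1},{"slide":[0,0,18],"rotation":[0,0,0],"grip":-1},{"slide":[0,0,0],"rotation":[0,0,0],"grip":-1}]'
python3 -c "
from h import *;tcp();snap('scene','scene5')
L=local('scene',np.load('scene5.npy'))
m=(abs(L[...,0])<17)&(L[...,1]>78)&(L[...,1]<110)&(L[...,2]>70);q=L[m];print(len(q),np.percentile(q[:,2],[0,1,5]),np.percentile(q[:,1],[5,50,95]))
"
```

```text
t: 7.95
ee_pos: [543.9, -102.6, 85.5]
ee_rot: [[-0.318, 0.948, -0.003], [0.948, 0.318, 0.001], [0.002, -0.003, -1.0]]
contact_force: [-0.2, -0.3, 0.6]
grip_width: 0.5
finger_force: 0.0
t 7.95 local [-1.7 94.5 85.5] F [-0.2 -0.3  0.6] xyaw 108.54934393329988 w 0.4711538500123347
283 [116.1132036  119.20674414 123.98340019] [ 82.11125941 100.85108915 106.20008553]
```

```bash
python3 -m creep '[{"slide":[-20,0,0],"rotation":[0,0,0],"grip":-1},{"slide":[-16,0,0],"rotation":[0,0,0],"grip":-1},{"slide":[-13,0,0],"rotation":[0,0,0],"grip":-1},{"slide":[-13,0,0],"rotation":[0,0,0],"grip":-1},{"slide":[-13,0,0],"rotation":[0,0,0],"grip":-1},{"slide":[-13,0,0],"rotation":[0,0,0],"grip":-1},{"slide":[-13,0,0],"rotation":[0,0,0],"grip":-1},{"slide":[-13,0,0],"rotation":[0,0,0],"grip":-1},{"slide":[-13,0,0],"rotation":[0,0,0],"grip":-1},{"slide":[-13,0,0],"rotation":[0,0,0],"grip":-1}]'
python3 -c "
from h import *;tcp();prof('scene','scene6',range(-110,20,10),zmax=180);prof('top','top6',range(-110,20,10),zmax=180)
"
```

```text
t: 9.25
ee_pos: [589.7, -236.6, 87.1]
ee_rot: [[-0.318, 0.948, 0.0], [0.948, 0.318, -0.0], [-0.0, 0.0, -1.0]]
contact_force: [0.5, 0.6, 0.7]
grip_width: 0.5
finger_force: 0.1
t 9.25 local [ -0.8 -47.1  87.1] F [0.5 0.6 0.7] xyaw 108.55552782291244 w 0.4573110915154502
scene -80 14 [123. 125. 126. 126. 127.]
scene -70 30 [117. 119. 122. 124. 126.]
scene -60 30 [114. 116. 118. 121. 163.]
scene -50 51 [109. 112. 115. 128. 163.]
scene -40 216 [105. 112. 133. 152. 166.]
scene -30 65 [ 99. 101. 105. 107. 110.]
scene -20 80 [ 93.  96.  99. 101. 105.]
scene -10 63 [89. 93. 94. 96. 98.]
scene 0 66 [85. 88. 92. 93. 96.]
scene 10 52 [80. 83. 85. 88. 91.]
top -40 7 [103. 104. 105. 106. 107.]
top -30 100 [ 97.  99. 101. 104. 107.]
top -20 122 [ 93.  95.  97.  98. 100.]
top -10 142 [89. 91. 92. 93. 95.]
top 0 142 [87. 89. 90. 91. 93.]
top 10 105 [80. 82. 83. 85. 88.]
```

```bash
python3 -m creep '[{"slide":[-8,0,0],"rotation":[0,0,0],"grip":-1},{"slide":[-8,0,2],"rotation":[0,0,0],"grip":-1},{"slide":[0,0,4],"rotation":[0,0,0],"grip":-1},{"slide":[0,0,4],"rotation":[0,0,0],"grip":-1},{"slide":[0,0,4],"rotation":[0,0,0],"grip":-1},{"slide":[0,0,4],"rotation":[0,0,0],"grip":-1},{"slide":[0,0,3],"rotation":[0,0,0],"grip":-1},{"slide":[0,0,3],"rotation":[0,0,0],"grip":-1},{"slide":[0,0,0],"rotation":[0,0,0],"grip":-1},{"slide":[0,0,0],"rotation":[0,0,0],"grip":-1}]'
python3 -c "
from h import *;tcp();prof('scene','scene7',range(-90,50,10),zmax=180)
"
```

```text
t: 10.6
ee_pos: [594.5, -250.9, 63.1]
ee_rot: [[-0.318, 0.948, 0.0], [0.948, 0.318, -0.0], [-0.0, 0.0, -1.0]]
contact_force: [1.2, 0.1, 0.6]
grip_width: 0.4
finger_force: 0.0
t 10.6 local [ -0.7 -62.1  63.1] F [1.2 0.1 0.6] xyaw 108.55264251005303 w 0.4044820908697919
scene -90 10 [91. 91. 92. 93. 95.]
scene -80 20 [90. 91. 92. 93. 95.]
scene -70 31 [ 90.  92.  93. 140. 160.]
scene -60 93 [ 91.  95. 113. 132. 141.]
scene -50 128 [ 90.  94. 112. 129. 143.]
scene -40 63 [ 89.  91.  93.  96. 177.]
scene -30 114 [ 89.  91. 166. 172. 178.]
scene -20 43 [87. 88. 90. 91. 93.]
scene -10 39 [89. 90. 91. 92. 93.]
scene 0 55 [87. 90. 92. 93. 95.]
scene 10 43 [86. 88. 89. 90. 91.]
scene 20 33 [86. 88. 89. 91. 92.]
scene 30 42 [86. 87. 88. 90. 92.]
scene 40 40 [84. 85. 87. 89. 91.]
```

```bash
python3 -m creep '[{"slide":[0,0,0.5],"rotation":[0,0,0],"grip":-1},{"slide":[0,0,0.5],"rotation":[0,0,0],"grip":-1},{"slide":[0,0,0.5],"rotation":[0,0,0],"grip":-1},{"slide":[0,0,0.5],"rotation":[0,0,0],"grip":-1},{"slide":[0,0,0.5],"rotation":[0,0,0],"grip":-1},{"slide":[0,0,0.5],"rotation":[0,0,0],"grip":-1},{"slide":[0,0,0],"rotation":[0,0,0],"grip":-1},{"slide":[0,0,0],"rotation":[0,0,0],"grip":-1},{"slide":[0,0,0],"rotation":[0,0,0],"grip":-1},{"slide":[0,0,0],"rotation":[0,0,0],"grip":-1}]'
```

```text
t: 11.9
ee_pos: [594.5, -250.9, 60.0]
ee_rot: [[-0.318, 0.948, -0.0], [0.948, 0.318, 0.0], [0.0, 0.0, -1.0]]
contact_force: [-0.1, 0.4, -0.3]
grip_width: 0.7
finger_force: 0.0
```

No stop felt yet, so I'll continue gently.

```bash
python3 -m creep '[{"slide":[0,0,0.5],"rotation":[0,0,0],"grip":-1},{"slide":[0,0,0.5],"rotation":[0,0,0],"grip":-1},{"slide":[0,0,0.5],"rotation":[0,0,0],"grip":-1},{"slide":[0,0,0.0],"rotation":[0,0,0],"grip":-1},{"slide":[0,0,0],"rotation":[0,0,0],"grip":-1},{"slide":[0,0,0],"rotation":[0,0,0],"grip":-1},{"slide":[0,0,0],"rotation":[0,0,0],"grip":-1},{"slide":[0,0,0],"rotation":[0,0,0],"grip":-1},{"slide":[0,0,0],"rotation":[0,0,0],"grip":-1},{"slide":[0,0,0],"rotation":[0,0,0],"grip":-1}]'
python3 -c "
from h import *;prof('scene','scene8',range(-90,50,10),zmax=180)"
```

```text
t: 13.15
ee_pos: [594.6, -250.9, 59.5]
ee_rot: [[-0.318, 0.948, 0.001], [0.948, 0.318, -0.0], [-0.001, 0.0, -1.0]]
contact_force: [-2.8, 1.3, 7.5]
grip_width: 0.2
finger_force: 3.7
scene -90 7 [86. 87. 89. 89. 90.]
scene -80 21 [86. 88. 90. 91. 93.]
scene -70 32 [ 88.  89.  92. 134. 146.]
scene -60 77 [ 89.  92. 108. 127. 138.]
scene -50 141 [ 89.  92. 112. 131. 177.]
scene -40 87 [ 87.  90.  93. 176. 180.]
scene -30 127 [ 87.  91. 165. 172. 179.]
scene -20 46 [87. 89. 89. 91. 94.]
scene -10 34 [87. 89. 90. 91. 93.]
scene 0 61 [87. 90. 92. 93. 95.]
scene 10 33 [87. 89. 90. 91. 93.]
scene 20 38 [88. 89. 90. 91. 93.]
scene 30 35 [87. 88. 89. 91. 92.]
scene 40 42 [85. 88. 90. 91. 93.]
```

The tips are on the stop at 7.5 N and the flag is flat. I'll lift straight up, back away and verify.

```bash
python3 -m creep '[{"slide":[0,0,-5],"rotation":[0,0,0],"grip":-1},{"slide":[0,0,-20],"rotation":[0,0,0],"grip":-1},{"slide":[0,0,-30],"rotation":[0,0,0],"grip":-1},{"slide":[0,0,-30],"rotation":[0,0,0],"grip":-1},{"slide":[0,0,-30],"rotation":[0,0,0],"grip":-1},{"slide":[-30,-15,-10],"rotation":[0,0,0],"grip":-1},{"slide":[-40,-20,0],"rotation":[0,0,0],"grip":-1},{"slide":[-40,-20,0],"rotation":[0,0,0],"grip":-1},{"slide":[-40,-20,0],"rotation":[0,0,0],"grip":-1},{"slide":[-40,-20,0],"rotation":[0,0,0],"grip":-1}]'
python3 - <<'E'
from h import *
prof('top','top9',range(-90,50,10),xs=20,zmax=180);snap('scene','scene9')
L0=local('top',np.load('top0.npy'));L=local('top',np.load('top9.npy'))
m=(abs(L[...,0])<25)&(L[...,1]<-15)&(L[...,1]>-85)&(L[...,2]>75)&(L[...,2]<110);print(np.polyfit(L[m][:,1],L[m][:,2],1))
a,b=cv2.imread('pics/top9.png')[140:300,160:460],cv2.imread('pics/scene9.png')[130:330,230:470]
o=np.zeros((400,800,3),np.uint8);o[:240,:450]=cv2.resize(a,(450,240));o[:290,452:]=cv2.resize(b,(348,290));cv2.imwrite('pics/c9.png',cv2.resize(o,(800,400)))
E
```

```text
t: 14.45
ee_pos: [564.5, -462.6, 183.5]
ee_rot: [[-0.318, 0.948, -0.0], [0.948, 0.318, 0.0], [0.0, -0.0, -1.0]]
contact_force: [0.5, 0.1, -0.1]
grip_width: 0.2
finger_force: 0.0
top -90 48 [85. 86. 87. 88. 89.]
top -80 94 [86. 87. 88. 89. 90.]
top -70 89 [86. 88. 89. 91. 92.]
top -60 98 [87. 89. 90. 91. 93.]
top -50 94 [88. 88. 89. 91. 93.]
top -40 97 [86. 88. 89. 90. 92.]
top -30 99 [85. 87. 88. 89. 91.]
top -20 93 [85. 86. 88. 89. 91.]
top -10 89 [85. 87. 88. 89. 90.]
top 0 100 [88. 89. 90. 91. 92.]
top 10 91 [86. 87. 88. 89. 90.]
top 20 96 [86. 87. 88. 89. 90.]
top 30 93 [85. 87. 88. 89. 90.]
top 40 94 [84. 86. 87. 89. 90.]
[-1.30317895e-02  8.79336326e+01]
```

View pics/c9.png

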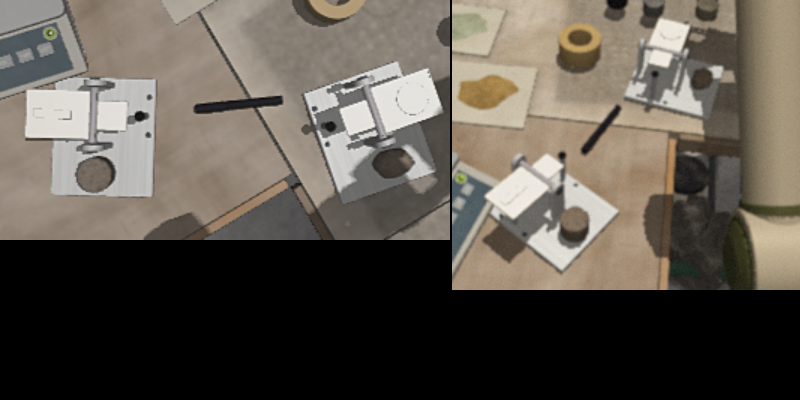

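The crop shows the disc face up on the right-hand (pebble) stand, with the paddle flat at 88 mm on the -y side. The puck stand, its flag, the tape and the marker look unchanged.

```bash
python3 -c "
from bench import ticket;print(ticket.hand_in())"
```

```text
the job is handed in; nothing more can be done
None
```

The pebble stand's flag is flipped and lies flat on the other side with the raised disc up; in the final pictures nothing else appears moved, and I handed the job in at about 14.5 s (no verdict was returned).

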